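# First in, first out: draw the oldest box of brads and restock its roller lane

### The arm

A 6-joint arm with a two-finger parallel gripper is mounted at the origin on a cart in front of the work surface, level with it; the furniture and walls round the work are solid. World frame = base frame: x ahead of the robot, y to its left, z up, the work surface at z = 0. Lengths are in mm, angles in rad, forces in N, time in s.
With the tool pointing down it reaches from about 350 to 875 mm from the base axis. Payload 4.2 kg.
Tool frame: the origin (TCP) lies where the fingers leave the gripper's body, on its centre line; the fingertips stand ahead of it and the grasp point (between the pads) lies 54 mm ahead of it (arm.nose_length is the z of the fingertips in the tool frame, in mm); z points along the fingers, x is the direction in which the jaws open and shut, and the axes are right-handed (so a half turn about z gives the same grasp; the last joint's range is limited). The gripper opens to 85 mm and grips with 20 to 120 N. Pads are 22 mm wide; open, the fingers measure 114 mm over their backs; the gripper's body (76 mm by 85 mm) begins 54 mm behind the grasp point. The pads swing forward as they close: fully open they stand 13 mm farther back than shut.
Start: joints at [1.442, 0.385, 0.008, 0, -1.194, -0.259], TCP at [236.312, 578.581, 303.912] pointing down, gripper open.
Joint ranges: [-3.14, 3.14], [-1.21, 2.06], [-1.07, 1.41], [-3.16, 2.05], [-2.99, -0.16], [-3.1, 3.1]. Speed limits (rad/s): [2.79, 2.79, 3.14, 3.14, 3.14, 3.14].

### API

Orientations are given as a unit quaternion [x, y, z, w].
In Python, from bench import arm, imaging, job_done gives the robot as it stands.
- The arm moves only by the shell command python3 -m crank 'ROWS' [OPENING]. ROWS is a JSON object of lists of equal length, an entry for each row: "delta_pos": the shift along the tool's x, y, z in m, a list of three; "twist": the turn about the tool's z in rad. In form: {"delta_pos": [[tx, ty, tz], ...], "twist": [twist, ...]}. A call has 1 to 8 rows; each row shifts and turns the commanded pose from where the row before left it, along the tool's axes as they then stand; what a row does not reach is not made up. A row lasts 1/12 s, in which the tool goes at most 41.7 mm and 7.16 degrees, less where a joint would pass 70% of its speed; a pose out of reach is approached as far as the arm can. A call is refused whole if a number of a shift passes 0.0417 or a number of a turn 0.125, either way. A call with a gripper value outside its range is refused whole. OPENING is the opening, from 0 (shut) to 1 (fully open), set as the call begins (- or left out, the last holds). The fingers move at their own pace and stop on an object; the grip force is fixed at half the most. Time passes only in rows, so rows that do not move let the fingers close. It gives the time, the measured TCP pose, the force and the opening at its end, in the units of the state.
- arm.read_state(): the state, without advancing time (a new reading comes with each control period).
- imaging.get_image(name): name is "scene" or "top" or "wrist"; returns (picture, depth): 420x560x3 uint8, blue, green, red; 420x560 float32, mm along the optical axis (not along the pixel's ray), 0 where there is no reading.
- imaging.camera_model(name): a dict with "vfov" (degrees; the focal length in pixels is half the picture's height over the tangent of half this angle, whatever the lens; pixels are square), "cx", "cy" (the principal point, pixels), "T" (4x4, takes a point from camera to world coordinates); the wrist camera has in their place "hand_eye" (4x4, takes a point from camera to tool coordinates, whose origin is the TCP and whose axes are the tool frame's). Camera axes: x right, y up, looking along -z (the intrinsics and any distortion apply to the point x, -y, -z); pixel columns grow to the right and rows downward; lengths in mm; the calibration is good to about 2 mm. A picture is of the moment at which its call begins: read the wrist's pose just before it. camera_model takes no time and is no camera call.
- job_done(): hands the job in, once; it reports no verdict.
The state is a dict: "clock": time; "joints": joint angles; "joint_vel": joint speeds; "joint_efforts": joint torques, N m; "position": TCP position; "ee_rot": TCP orientation; "contact_force": force on the tool from outside, world axes, zero at the start; "wrist_torque": the same for the moment, N m; "gripper_width": finger opening in mm.
Only numpy, scipy, OpenCV 4.12 (cv2) and the standard library are available. Lean on these libraries where they do the work, as an engineer would, in place of code of your own. Each camera call takes 0.05 s, during which the arm holds its last target.

### The job

Take the oldest box of brads, the one at the low front end of its roller lane, and stand it upright on the clear floor of the job tray, off the pliers. Load the new box that stands on the bench into the same lane from the back, behind the others, so that all four boxes stand upright on the rollers, close up in a row against the front stop. Do not lift the other boxes out of the lane, and leave everything else where it is.

Things in the scene. Friction and masses are not known exactly. Their poses are not given: they have to be found in the camera images.
- box_1_center (a point): The oldest box, first in the row at the low front end of the box lane, against the front stop: identical dark blue card box of brads, 52 mm x 56 mm x 62 mm high, about 0.19 kg; this point is its centre, half-way up. At the start its x axis runs up the lane (52 mm side), its y axis across it (56 mm side), its z axis up, square to the roller plane.
- box_2_center (a point): Second box of the row from the front: identical dark blue card box of brads, 52 mm x 56 mm x 62 mm high, about 0.19 kg; this point is its centre, half-way up.
- box_3_center (a point): Third box of the row: identical dark blue card box of brads, 52 mm x 56 mm x 62 mm high, about 0.19 kg; this point is its centre, half-way up.
- box_4_center (a point): Fourth and last box of the row: identical dark blue card box of brads, 52 mm x 56 mm x 62 mm high, about 0.19 kg; this point is its centre, half-way up.
- new_box_center (a point): The new box, standing by itself upright on the bench: identical dark blue card box of brads, 52 mm x 56 mm x 62 mm high, about 0.19 kg; this point is its centre, half-way up. x and y axes along its 52 and 56 mm sides, z up.
- box_lane_deck: Box lane: aluminium gravity roller lane fixed on a plywood board, low end to the robot. Origin: middle of the front stop's inner face, in the plane of the roller tops. x runs up the lane (climbs at 0.14 rad), y across it to the left, z square to the rollers. Inside width 66 mm; side rails rise 6 mm above the rollers, then flare out to 12 mm high at y = +-41 mm; the stop is 23 mm high.
- box_lane_back (a point): Middle of the box lane's open back (high) end, in the roller plane, 243 mm up the lane from the stop. Free rollers, 16 mm apart, carry a box from x = 10 to 234 mm of the lane; a box set on them rolls down by itself, within a second, onto the stop or the box ahead. The row of four reaches x = 210 mm; with one taken out the rest roll down and leave 158 to 243 mm free.
- tin_lane_deck: The tin lane next to it, the same but 75 mm wide inside, with two round flat tins in it; left or right of the box lane. Origin and axes as for the box lane. To be left alone.
- job_tray: Grey pressed-steel tray, fixed, open above, 220 mm (x) x 170 mm (y), 30 mm high, wall and floor 3 mm. Origin: centre of its underside, z up. A pair of pliers, 171 mm long, 59 mm wide and 12 mm high, lies along x in its half y < 0, covering about y = -0.080 to -0.015; the rest of its floor (y = -0.015 to 0.080) is clear.
- pliers: Pliers with red grips, 59 x 171 x 12 mm, lying in the job tray. Origin: centre of the underside. To be left where they are.
- wax_tin_1: Round flat tin, 71 mm across, 28 mm high, first in the tin lane. Origin: centre of the underside.
- wax_tin_2: The same, second in the tin lane.
- rack_corner (a point): Nearest corner, at bench height, of the tall fixed wooden rack of sanding sheets that stands behind the lanes and to their left: it is 390 mm high with cartons on top, its front face runs 260 mm from here to the left, slanting slightly away. Keep the arm and hand clear of it, also when crossing the bench.
Mind the look-alikes: they are no part of the job. What is shaped like the part that bears new_box_center but turquoise is not meant.

How it is judged:
By the outcome, as a careful person would: the job done as asked, in the order asked, and still so for the second after the job is handed in, with the robot touching nothing.
It also fails if it takes over 66 s, if anything falls off the work surface, if the arm or the gripper's body presses on something with over 40 N, if the wrist force passes 120 N, or if a joint passes its speed limit or range.

## Working session

There is one attempt and no reset: what is moved stays moved. The work goes in short steps, Python scripts to look and compute and a shell command to move; the robot and the scene stay as the last step left them, time stands still between calls to the robot, and variables do not carry over. Pictures are saved under pics/ and viewed, and the job is handed in when it is done.

```bash
ls; mkdir -p pics; cat > h.py <<'E'
import numpy as np, cv2
from bench import arm, imaging, job_done
from scipy.spatial.transform import Rotation as R
def K(n):
    m=imaging.camera_model(n); f=210/np.tan(np.radians(m['vfov'])/2); return f,m['cx'],m['cy'],m
def snap(n,fn):
    st=arm.read_state(); im,d=imaging.get_image(n); cv2.imwrite('pics/'+fn+'.png',im); np.savez('pics/'+fn+'.npz',im=im,d=d,pos=st['position'],q=st['ee_rot']); return im,d
def camT(n,pos=None,q=None):
    m=imaging.camera_model(n)
    if n=='wrist':
        T=np.eye(4);T[:3,:3]=R.from_quat(q).as_matrix();T[:3,3]=pos
        return T@np.array(m['hand_eye'])
    return np.array(m['T'])
def ray(n,u,v,pos=None,q=None):
    f,cx,cy,m=K(n);T=camT(n,pos,q)
    return T[:3,3], T[:3,:3]@np.array([(u-cx)/f,-(v-cy)/f,-1.])
def onz(n,u,v,z,pos=None,q=None):
    o,d=ray(n,u,v,pos,q); return o+d*(z-o[2])/d[2]
def cloud(n,d,pos=None,q=None):
    f,cx,cy,m=K(n);T=camT(n,pos,q)
    v,u=np.mgrid[0:420,0:560]
    P=np.stack([(u-cx)/f*d,-(v-cy)/f*d,-d],-1)
    return P@T[:3,:3].T+T[:3,3]
E
python3 - <<'E'
from h import *
print(arm.read_state()); print(arm.nose_length)
for n in ('scene','top','wrist'):
    m=imaging.camera_model(n); print(n,m)
    snap(n,n+'0')
E
```

```text
pics
{'clock': 0.0, 'joints': array([ 1.44157592e+00,  3.85556987e-01,  6.62705938e-03, -4.66206577e-04,
       -1.19399006e+00, -2.58574890e-01]), 'joint_vel': array([ 1.96500439e-04, -9.75551517e-04, -7.95439247e-05,  1.45684934e-03,
       -5.51735854e-04, -4.92241530e-05]), 'joint_efforts': array([-1.36048733e-03, -3.92286301e+01,  1.88397181e+01,  4.18610215e+00,
       -4.68559083e-03, -6.92123393e-06]), 'position': array([236.17946217, 578.20362197, 302.826495  ]), 'ee_rot': array([-5.57535514e-01,  8.30152381e-01, -6.54807988e-04, -8.63513519e-04]), 'contact_force': array([-0.5318074 ,  1.03107648,  0.28777972]), 'wrist_torque': array([-0.0004379 ,  0.00108487, -0.04113846]), 'gripper_width': 85.6068147106471}
72.6
scene {'vfov': 46.510931776852, 'cx': 278.2357193692888, 'cy': 206.10952964006964, 'T': array([[ 9.99367436e-01, -3.21362803e-02,  1.52311332e-02,
         5.21483768e+02],
       [ 3.55328071e-02,  8.84656214e-01, -4.64887946e-01,
        -5.85757869e+02],
       [ 1.46545274e-03,  4.65135080e-01,  8.85238504e-01,
         1.15931634e+03],
       [ 0.00000000e+00,
[... 230 characters left out ...]
+02],
       [-9.99982478e-01, -4.45540313e-03, -3.89780108e-03,
        -3.83815892e+01],
       [-4.42838012e-03,  1.26056488e-01,  9.92013181e-01,
         1.21076168e+03],
       [ 0.00000000e+00,  0.00000000e+00,  0.00000000e+00,
         1.00000000e+00]])}
wrist {'vfov': 69.31522418708272, 'cx': 281.5838400108742, 'cy': 207.5641003202604, 'hand_eye': array([[ 9.99999274e-01,  1.18921469e-03, -1.95357943e-04,
        -4.07205668e-02],
       [ 1.08732102e-03, -9.60201049e-01, -2.79307649e-01,
        -7.04990571e+01],
       [-5.19739661e-04,  2.79307234e-01, -9.60201645e-01,
        -6.89767898e+01],
       [ 0.00000000e+00,  0.00000000e+00,  0.00000000e+00,
         1.00000000e+00]])}
```

View pics/scene0.png

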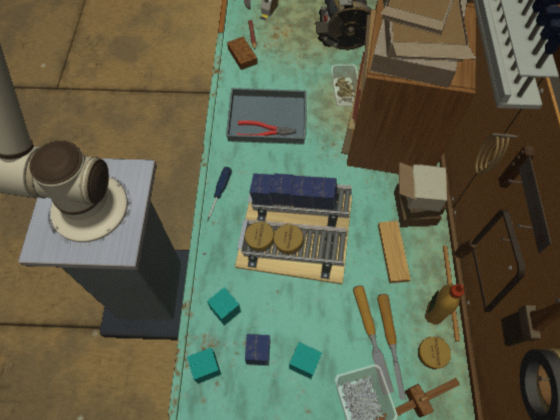

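View pics/top0.png

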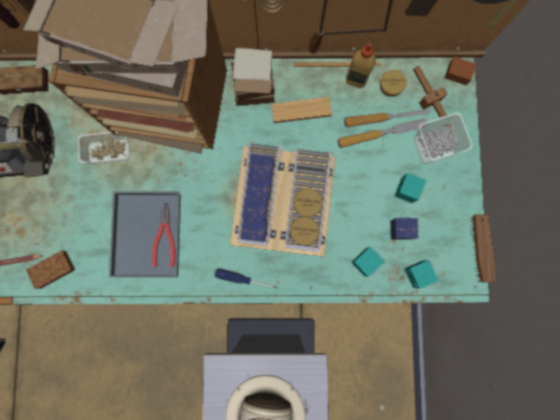

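View pics/wrist0.png

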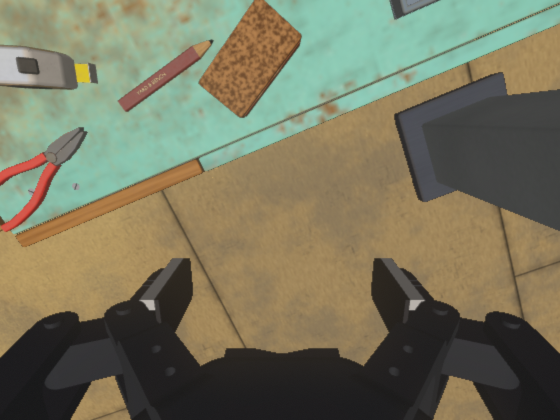

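Scene and top show the box lane with four dark blue boxes (top about (259,197)). The tin lane is to its right (305,215), and the tray with the pliers is at (146,235), the pliers in its right part. The one dark blue box standing alone is at top (405,228) / scene (258,348). The turquoise look-alikes are at top (411,187), (369,262) and (422,274). Now I'll measure.

```bash
python3 - <<'E'
from h import *
for n in ('top','scene'):
    z=np.load(f'pics/{n}0.npz'); im,d=z['im'],z['d']; P=cloud(n,d)
    hsv=cv2.cvtColor(im,cv2.COLOR_BGR2HSV)
    m=((hsv[...,0]>108)&(hsv[...,0]<135)&(hsv[...,1]>70)&(hsv[...,2]>20)).astype(np.uint8)
    m=cv2.morphologyEx(m,cv2.MORPH_OPEN,np.ones((3,3)))
    k,l,s,c=cv2.connectedComponentsWithStats(m)
    for i in range(1,k):
        if s[i,4]<150: continue
        q=P[(l==i)&(d>0)]; ok=(q[:,0]>300)&(q[:,0]<900)
        q=q[ok]
        if len(q)<100: continue
        print(n,s[i],c[i].round(1),'xyz5-95',np.percentile(q,[3,50,97],axis=0).round(0).tolist())
        # top face: highest points
        if n=='top' or 1:
            zt=np.percentile(q[:,2],90)
            t=q[q[:,2]>zt-6] if np.ptp(q[:,0])<90 else q
            r=cv2.minAreaRect(t[:,:2].astype(np.float32)); print('   rect',r,'z',np.median(t[:,2]),len(t))
    # bench z check
    for u,v in ((200,250),(350,270)) if n=='top' else((230,270),(230,400)): print(n,P[v,u].round(1))
im=cv2.imread('pics/top0.png')
cv2.imwrite('pics/c1.png',cv2.resize(im[130:300,210:450],None,fx=3.3,fy=3.3,interpolation=cv2.INTER_CUBIC))
E
```

```text
top [251 155  22  12 222] [261.2 160.6] xyz5-95 [[614.0, -22.0, 138.0], [625.0, 4.0, 142.0], [636.0, 28.0, 147.0]]
   rect ((624.0411987304688, 3.315258026123047), (51.86422348022461, 25.79495620727539), 84.94881439208984) z 142.29340055029695 202
top [ 243  167   29   74 1326] [256.5 200.9] xyz5-95 [[446.0, -12.0, 117.0], [530.0, 16.0, 129.0], [604.0, 43.0, 140.0]]
   rect ((523.7176513671875, 16.576814651489258), (55.89430618286133, 171.91384887695312), 83.29043579101562) z 128.53443557340722 1324
top [392 219  25  19 396] [404.3 227.9] xyz5-95 [[446.0, -383.0, 36.0], [471.0, -355.0, 62.0], [492.0, -333.0, 66.0]]
   rect ((468.883544921875, -359.0315856933594), (46.109928131103516, 52.64175033569336), 0.005751139018684626) z 62.44365620676717 323
top [216 270  33  12 212] [230.7 276. ] xyz5-95 [[337.0, 48.0, 18.0], [350.0, 87.0, 24.0], [363.0, 122.0, 29.0]]
   rect ((349.1924743652344, 83.29191589355469), (85.46670532226562, 19.738521575927734), 74.60590362548828) z 24.489529205036547 188
top [418.5 171.8  -1.4]
top [ 364.3 -225.2   -3.3]
scene [261 174  20  20 327] [269.7 183.4] x
[... 823 characters left out ...]
  rect ((623.9439086914062, 2.8352508544921875), (55.23206329345703, 24.099870681762695), 88.55362701416016) z 142.71066906744193 181
scene [246 335  10  25 187] [249.9 346.6] xyz5-95 [[444.0, -387.0, 59.0], [452.0, -362.0, 62.0], [462.0, -336.0, 66.0]]
   rect ((453.2253112792969, -361.84063720703125), (53.37922286987305, 18.772701263427734), 88.76529693603516) z 62.429812029784216 175
scene [256 335  13  26 285] [262.2 347.3] xyz5-95 [[467.0, -387.0, 58.0], [480.0, -362.0, 62.0], [492.0, -337.0, 65.0]]
   rect ((479.4654846191406, -362.4500427246094), (54.1238899230957, 26.47673225402832), 88.50299072265625) z 62.247296869552656 269
scene [ 387.3 -162.8    1.7]
scene [ 411.8 -466.1   -1. ]
```

View pics/c1.png

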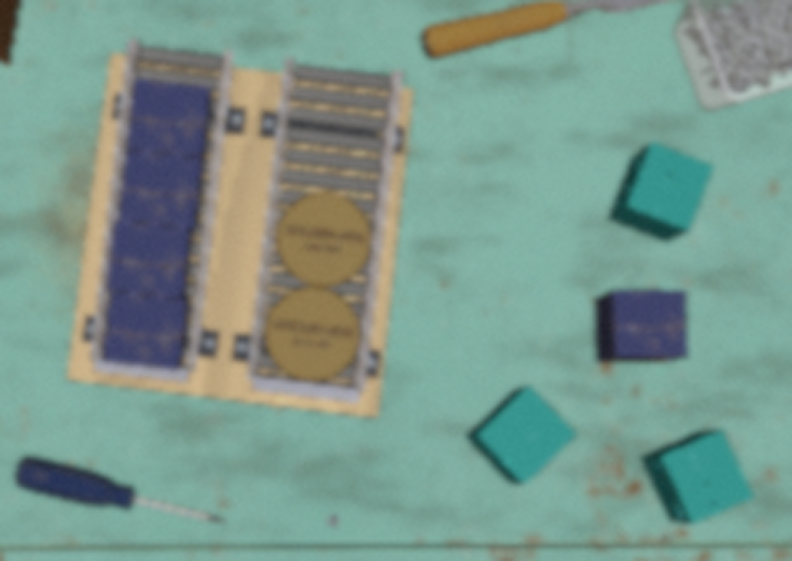

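The crop shows the lone dark blue box at crop (643,325). It is upright, has the same colour as the row, and the three neighbours are turquoise, so this is the new box. The cream label bands mark the box middles in the lane, at crop y = 120, 190, 260 and 330. Next I'll measure the tray, tins, lane edges and rack.

```bash
python3 - <<'E'
from h import *
for n in ('top','scene'):
    z=np.load(f'pics/{n}0.npz'); im,d=z['im'],z['d']; P=cloud(n,d); ok=d>0
    hsv=cv2.cvtColor(im,cv2.COLOR_BGR2HSV)
    # top row of boxes: points above deck
    c0=np.array([433,27.]);L=np.array([np.cos(-.13),np.sin(-.13)]);W=np.array([-L[1],L[0]])
    xy=P[...,:2]-c0; a=xy@L;b=xy@W
    zt=P[...,2]-(115+0.141*a)
    m=ok&(abs(b)<60)&(a>-40)&(a<250)&(abs(zt)<12)
    q=P[m]; A=np.c_[q[:,:2],np.ones(len(q))]; k=np.linalg.lstsq(A,q[:,2],rcond=None)[0]
    r=cv2.minAreaRect(q[:,:2].astype(np.float32)); print(n,'row',r,cv2.boxPoints(r).round(0).tolist(),'plane',k, 'slope',np.hypot(*k[:2]),np.arctan2(k[1],k[0]))
    # percentiles along
    print('  a',np.percentile(a[m],[0.5,1,2,98,99,99.5]).round(1),'b',np.percentile(b[m],[0.5,1,2,50,98,99,99.5]).round(1))
    # tins
    H=hsv
    mt=((H[...,0]>12)&(H[...,0]<28)&(H[...,1]>90)&ok&(P[...,0]>420)&(P[...,0]<640)&(P[...,1]<0)&(P[...,1]>-160)&(P[...,2]>50))
    mt=cv2.morphologyEx(mt.astype(np.uint8),cv2.MORPH_OPEN,np.ones((5,5)))
    kk,l,s,c=cv2.connectedComponentsWithStats(mt)
    for i in range(1,kk):
        if s[i,4]>80: qq=P[l==i]; print('  tin',s[i],qq.mean(0).round(1),np.percentile(qq,[1,99],axis=0).round(0).tolist())
    # tray rim: height 25-35 around
    mr=ok&(P[...,0]>280)&(P[...,0]<600)&(P[...,1]>180)&(P[...,1]<460)&(P[...,2]>22)&(P[...,2]<40)
    mr=cv2.morphologyEx(mr.astype(np.uint8),cv2.MORPH_CLOSE,np.ones((3,3)))
    kk,l,s,c=cv2.connectedComponentsWithStats(mr)
    for i in range(1,kk):
        if s[i,4]>60: qq=P[l==i]; r=cv2.minAreaRect(qq[:,:2].astype(np.float32)); print('  tray',s[i],r,cv2.boxPoints(r).round(0).tolist(),np.median(qq[:,2]))
    mp=((H[...,0]<8)|(H[...,0]>172))&(H[...,1]>140)&(H[...,2]>90)&ok&(P[...,0]>300)&(P[...,0]<560)&(P[...,1]>180)&(P[...,1]<460)
    print('  pliers',P[mp].min(0).round(0),P[mp].max(0).round(0))
    # rack
    mk=ok&(P[...,2]>150)&(P[...,1]>60)&(P[...,0]>450)&(P[...,0]<900)
    qq=P[mk]; j=qq[:,1].argmin(); i=qq[:,0].argmin(); print('  rack minx',qq[i].round(0),'miny',qq[j].round(0), np.percentile(qq,[0.5,2],axis=0).round(0).tolist())
E
```

```text
top row ((537.8185424804688, 15.434688568115234), (59.43212127685547, 205.58705139160156), 83.38744354248047) [[432.0, -2.0], [637.0, -26.0], [643.0, 33.0], [439.0, 57.0]] plane [ 1.38050634e-01 -1.83796081e-02  5.56672842e+01] slope 0.13926876008034617 -0.132358344642725
  a [  3.5   4.8   6.6 203.9 205.9 207.2] b [-28.  -26.9 -26.1   1.1  28.5  29.4  30. ]
  tin [ 291  188   31   57 1251] [ 496.5 -104.9   91.5] [[431.0, -140.0, 79.0], [563.0, -70.0, 103.0]]
  tray [109 191  71  87 825] ((460.36273193359375, 180.81793212890625), (439.0848083496094, 224.82647705078125), 89.80072784423828) [[347.0, -38.0], [572.0, -39.0], [574.0, 400.0], [349.0, 401.0]] 31.371927891237874
  pliers [379. 238.   9.] [487. 290.  19.]
  rack minx [620. 548. 275.] miny [847.  60. 151.] [[641.0, 84.0, 153.0], [674.0, 95.0, 164.0]]
scene row ((537.3875732421875, 14.49386978149414), (63.38308334350586, 206.9428253173828), 83.95252990722656) [[431.0, -6.0], [637.0, -28.0], [644.0, 35.0], [438.0, 57.0]] plane [1.42034114e-01 2.68859914e-02 5.29539940e+01] slope 0.1445563769880127 0.18707900107727
  a [  2.8   3.6   6.  204.2 206.2 207.1] b [-29.6 -29.  -28.4  -2.9  28.1  29.3  30.1]
  tin [ 245  222   58   32 1324] [ 495.7 -109.    91.4] [[428.0, -145.0, 77.0], [560.0, -70.0, 103.0]]
  tray [226  88  81  53 740] ((458.91400146484375, 310.9556884765625), (182.79067993164062, 226.01693725585938), 89.21321105957031) [[345.0, 221.0], [571.0, 218.0], [573.0, 401.0], [347.0, 404.0]] 30.87811811476115
  pliers [375. 246.   5.] [487. 295.  21.]
  rack minx [630. 516. 258.] miny [898.  60. 614.] [[649.0, 63.0, 152.0], [679.0, 75.0, 159.0]]
```

```bash
cat > go.py <<'E'
import sys
from h import *
x,y,z,yaw=map(float,sys.argv[1:5])
s=arm.read_state(); M=R.from_quat(s['ee_rot']).as_matrix()
cy=np.arctan2(M[1,0],M[0,0]); tw=-((yaw-cy+np.pi)%(2*np.pi)-np.pi)
dw=np.array([x,y,z])-s['position']
M2=M@R.from_euler('z',tw).as_matrix()
print('t',round(s['clock'],2),'pos',s['position'].round(1),'yaw',round(cy,3),'tilt',round(np.degrees(np.arccos(-M[2,2])),2),'w',round(s['gripper_width'],1),'F',s['contact_force'].round(1),'j',s['joints'].round(2))
print('dist',round(np.linalg.norm(dw)),'twist',round(tw,3),'delta before twist',(M.T@dw).round(1),'after twist',(M2.T@dw).round(1))
E
python3 go.py 464 24 250 -1.69; python3 -m crank '{"delta_pos":[[0,0,0],[0,0,0],[0,0,0]],"twist":[-0.09,-0.09,-0.09]}' 1; python3 go.py 464 24 250 -1.69
```

```text
t 0.15 pos [236.2 578.3 303.1] yaw -1.959 tilt 0.09 w 85.8 F [-0.4  0.4 -0. ] j [ 1.44  0.39  0.01 -0.   -1.19 -0.26]
dist 602 twist -0.269 delta before twist [ 426.9 -420.5   53.8] after twist [ 523.2 -292.1   53.8]
clock: 0.4
position: [236.2, 578.4, 303.4]
ee_rot: [-0.666, 0.746, -0.0, -0.0]
contact_force: [0.3, -0.1, 0.4]
gripper_width: 85.1
t 0.4 pos [236.2 578.4 303.4] yaw -1.684 tilt 0.06 w 85.1 F [ 0.3 -0.1  0.4] j [ 1.44  0.39  0.01 -0.   -1.19  0.02]
dist 602 twist 0.006 delta before twist [ 525.  -289.1   53.8] after twist [ 523.4 -292.1   53.8]
```

```bash
python3 -m crank '{"delta_pos":[[0.0327,-0.018,0.003],[0.0327,-0.018,0.003],[0.0327,-0.018,0.003],[0.0327,-0.018,0.003],[0.0327,-0.018,0.003],[0.0327,-0.018,0.003],[0.0327,-0.018,0.003],[0.0327,-0.018,0.003]],"twist":[0,0,0,0,0,0,0,0]}'; python3 go.py 464 24 250 -1.69;  python3 -m crank '{"delta_pos":[[0.0327,-0.018,0.003],[0.0327,-0.018,0.003],[0.0327,-0.018,0.003],[0.0327,-0.018,0.003],[0.0327,-0.018,0.003],[0.0327,-0.018,0.003],[0.0327,-0.018,0.003],[0,0,0]],"twist":[0,0,0,0,0,0,0,0]}' >/dev/null;  python3 go.py 464 24 250 -1.69
python3 - <<'E'
from h import *
snap('wrist','w1')
E
```

```text
clock: 1.07
position: [348.7, 300.0, 279.7]
ee_rot: [-0.664, 0.747, 0.0, -0.0]
contact_force: [0.7, 0.4, -0.5]
gripper_width: 85.1
t 1.07 pos [348.7 300.  279.7] yaw -1.688 tilt 0.01 w 85.1 F [ 0.7  0.4 -0.5] j [ 1.07  0.12 -0.42 -0.   -1.03  0.39]
dist 301 twist 0.002 delta before twist [ 260.6 -146.8   29.7] after twist [ 260.3 -147.3   29.7]
t 1.73 pos [447.4  55.1 258. ] yaw -1.696 tilt 0.14 w 85.6 F [ 0.2 -0.3 -0.3] j [ 0.49  0.13 -0.47  0.   -0.97  0.96]
dist 36 twist -0.006 delta before twist [ 28.8 -20.3   8. ] after twist [ 28.9 -20.2   8. ]
```

View pics/w1.png

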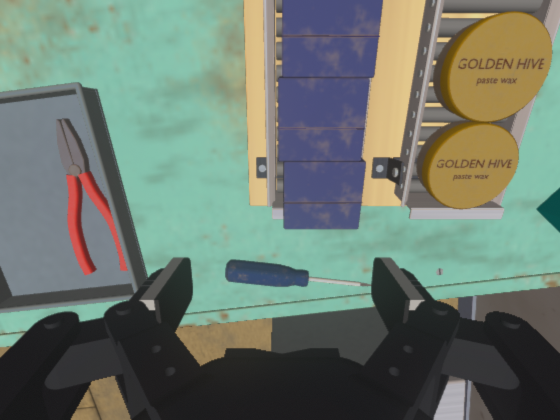

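The wrist view shows the row with box 1 at the bottom, top face about (284–362, 160–229), front stop behind it, tins at (470,165) and pliers in the tray. Now I'll refine box 1's top face from this depth image.

```bash
python3 - <<'E'
from h import *
z=np.load('pics/w1.npz');im,d,pos,q=z['im'],z['d'],z['pos'],z['q']; P=cloud('wrist',d,pos,q)
c0=np.array([435,27.5]);L=np.array([np.cos(-.12),np.sin(-.12)]);W=np.array([-L[1],L[0]])
xy=P[...,:2]-c0;a=xy@L;b=xy@W
zt=P[...,2]-(115+0.141*a)
m=(d>0)&(abs(b)<60)&(a>-40)&(a<160)&(abs(zt)<8)
Q=P[m];A=np.c_[Q[:,:2],np.ones(len(Q))];k=np.linalg.lstsq(A,Q[:,2],rcond=None)[0]
print(m.sum(),'plane',k,np.hypot(*k[:2]),np.arctan2(k[1],k[0]))
vs=[];
for v in range(20,225,5):
    u=np.where(m[v])[0]
    if len(u)>20: vs.append((*P[v,u[0]+1],*P[v,u[-1]-1]))
vs=np.array(vs)
for s in (vs[:,:3],vs[:,3:]):
    p=np.polyfit(s[:,0],s[:,1],1); print('edge slope',p,'res',np.std(s[:,1]-np.polyval(p,s[:,0])))
print('front a',[ (P[np.where(m[:,u])[0][-1]-1,u].round(1).tolist()) for u in range(290,360,10)])
# box 1 region pixels: seam 160
for u,v in ((284,162),(361,162),(285,228),(360,228)):
    print((u,v), 'ray/plane', end=' ')
    o,dd=ray('wrist',u,v,pos,q); t=(k[2]+k[:2]@o[:2]-o[2])/(dd[2]-k[:2]@dd[:2]); print((o+t*dd).round(1))
E
```

```text
20066 plane [ 1.38553145e-01 -1.87389286e-02  5.45969075e+01] 0.13981459708559127 -0.13443152146183418
edge slope [ -0.1097794  102.75903172] res 1.5647691040085
edge slope [-0.11378213 50.74926481] res 1.509052523891354
front a [[440.3, 49.6, 115.1], [439.1, 42.3, 114.4], [437.7, 34.8, 113.1], [437.0, 27.5, 113.8], [436.2, 20.1, 114.1], [435.7, 12.9, 115.4], [434.4, 5.4, 114.5]]
(284, 162) ray/plane [489.4  48.  121.5]
(361, 162) ray/plane [482.9  -3.5 121.6]
(285, 228) ray/plane [439.8  53.4 114.5]
(360, 228) ray/plane [432.7  -1.9 114.6]
```

```bash
python3 -m crank '{"delta_pos":[[0.0145,-0.01,0.02],[0.0145,-0.01,0.02],[0,0,0]],"twist":[0,0,0]}' >/dev/null;  python3 go.py 464 23.7 151 -1.696; python3 -m crank '{"delta_pos":[[0,0,0]],"twist":[0]}' >/dev/null;  python3 go.py 464 23.7 151 -1.696;
```

```text
t 2.03 pos [461.9  27.3 215.6] yaw -1.691 tilt 0.41 w 85.8 F [-0.2  0.3 -0.5] j [ 0.41  0.2  -0.5  -0.   -0.87  1.04]
dist 65 twist 0.005 delta before twist [ 3.2 -3.  64.6] after twist [ 3.2 -3.  64.6]
t 2.12 pos [462.8  28.7 218.1] yaw -1.689 tilt 0.16 w 85.7 F [0.4 0.3 1. ] j [ 0.41  0.2  -0.5  -0.   -0.88  1.04]
dist 67 twist 0.007 delta before twist [ 4.7 -1.9 67.1] after twist [ 4.7 -2.  67.1]
```

```bash
python3 -m crank '{"delta_pos":[[0.0045,-0.002,0.02],[0,0,0.02],[0,0,0.015],[0,0,0.01],[0,0,0],[0,0,0]],"twist":[0,0,0,0,0,0]}' >/dev/null;  python3 go.py 464 23.7 151 -1.696
python3 - <<'E'
from h import *
snap('wrist','w2')
E
```

```text
t 2.62 pos [465.   25.  154.7] yaw -1.687 tilt 0.05 w 85.0 F [0.6 1.  0.2] j [ 0.4   0.29 -0.57  0.   -0.7   1.05]
dist 4 twist 0.009 delta before twist [1.4 0.8 3.7] after twist [1.4 0.8 3.7]
```

View pics/w2.png

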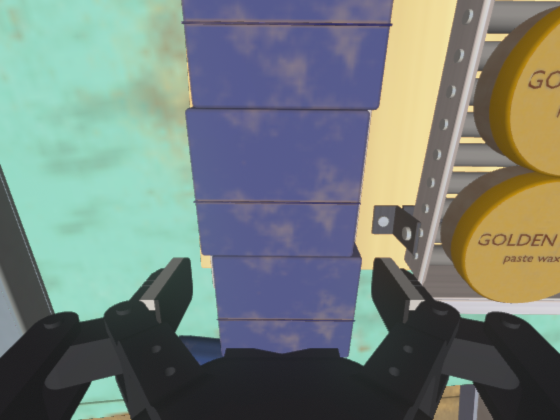

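Box 1 (213–361, v 257–350) sits between the pads (191 / 373), with the fingertips well clear of the tins. I'll make the small correction and close.

```bash
python3 -m crank '{"delta_pos":[[0.0014,0,0.003],[0,0,0]],"twist":[0,0]}' >/dev/null;  python3 go.py 464 23.7 151 -1.696; python3 -m crank '{"delta_pos":[[0,0,0],[0,0,0],[0,0,0],[0,0,0],[0,0,0],[0,0,0]],"twist":[0,0,0,0,0,0]}' 0; python3 go.py 464 23.7 151 -1.696
```

```text
t 2.83 pos [464.7  22.8 151.6] yaw -1.688 tilt 0.09 w 85.5 F [-0.9 -1.2  0.3] j [ 0.4   0.3  -0.58 -0.   -0.69  1.05]
dist 1 twist 0.008 delta before twist [-0.8  0.8  0.6] after twist [-0.8  0.8  0.6]
clock: 3.33
position: [464.8, 22.5, 151.5]
ee_rot: [-0.664, 0.747, -0.0, 0.0]
contact_force: [-1.3, -0.0, 5.5]
gripper_width: 55.3
t 3.33 pos [464.8  22.5 151.5] yaw -1.688 tilt 0.04 w 55.3 F [-1.3 -0.   5.5] j [ 0.4   0.3  -0.58  0.   -0.69  1.05]
dist 2 twist 0.008 delta before twist [-1.1  0.9  0.5] after twist [-1.1  0.9  0.5]
```

```bash
python3 -m crank '{"delta_pos":[[0,0.0008,-0.006],[0,0.0012,-0.009],[0,0.0012,-0.009],[0,0.0013,-0.01],[0,0.0013,-0.01],[0,0.0013,-0.01],[0,0.0013,-0.01],[0,0.0013,-0.01]],"twist":[0,0,0,0,0,0,0,0]}';  python3 -m crank '{"delta_pos":[[0,0.002,-0.015],[0,0.002,-0.015],[0,0,0],[0,0,0]],"twist":[0,0,0,0]}'
python3 - <<'E'
from h import *
snap('wrist','w3');snap('scene','s3');snap('top','t3')
E
python3 go.py 455 343 160 -3.14
```

```text
clock: 4.0
position: [453.7, 23.4, 225.6]
ee_rot: [-0.664, 0.748, 0.001, -0.001]
contact_force: [-0.5, 0.4, -2.2]
gripper_width: 55.3
clock: 4.33
position: [450.4, 24.1, 255.5]
ee_rot: [-0.664, 0.748, 0.0, 0.001]
contact_force: [0.3, -0.6, -2.2]
gripper_width: 55.8
t 4.48 pos [450.1  23.9 253.9] yaw -1.689 tilt 0.15 w 55.2 F [ 0.1  0.3 -2.5] j [ 0.42  0.14 -0.47 -0.   -0.96  1.04]
dist 333 twist 1.451 delta before twist [-317.6   32.5   93.7] after twist [ -5.6 319.2  93.7]
```

View pics/w3.png

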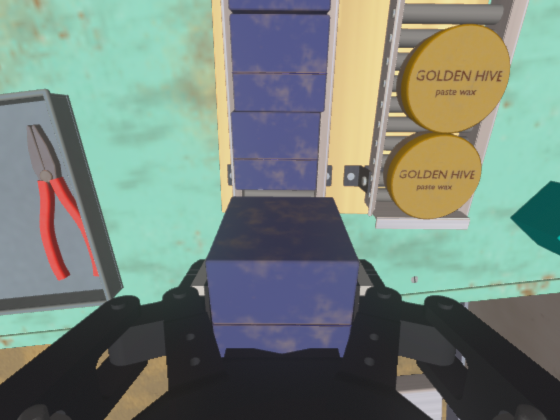

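View pics/s3.png

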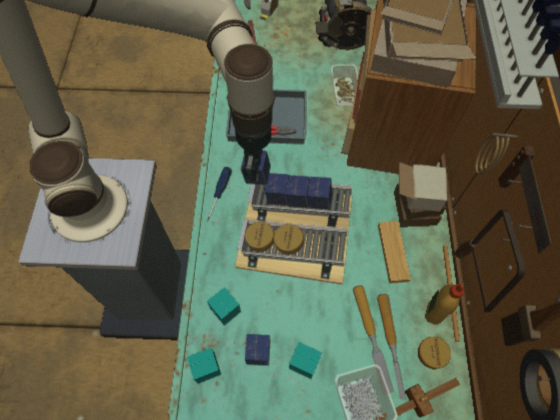

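The box is held level with the pads and the lane row is still moving down. I'll twist a quarter turn here and look again.

```bash
python3 -m crank '{"delta_pos":[[0,0,0],[0,0,0],[0,0,0],[0,0,0],[0,0,0],[0,0,0]],"twist":[0.12,0.12,0.12,0.12,0.12,0.12]}' >/dev/null;  python3 -m crank '{"delta_pos":[[0,0,0],[0,0,0],[0,0,0],[0,0,0],[0,0,0],[0,0,0]],"twist":[0.12,0.12,0.12,0.12,0.12,0.12]}' >/dev/null
python3 - <<'E'
from h import *
im,d=snap('scene','s4')
cv2.imwrite('pics/s4c.png',cv2.resize(im[140:290,190:380],None,fx=4,fy=4,interpolation=cv2.INTER_CUBIC))
E
python3 go.py 455 343 160 -3.14
```

```text
t 5.53 pos [450.5  23.9 253.8] yaw -3.138 tilt 0.16 w 55.1 F [ 0.7  0.1 -1.4] j [ 0.42  0.14 -0.47 -0.   -0.96 -0.41]
dist 333 twist 0.002 delta before twist [ -5.8 319.1  93.5] after twist [ -5.3 319.1  93.5]
```

View pics/s4c.png

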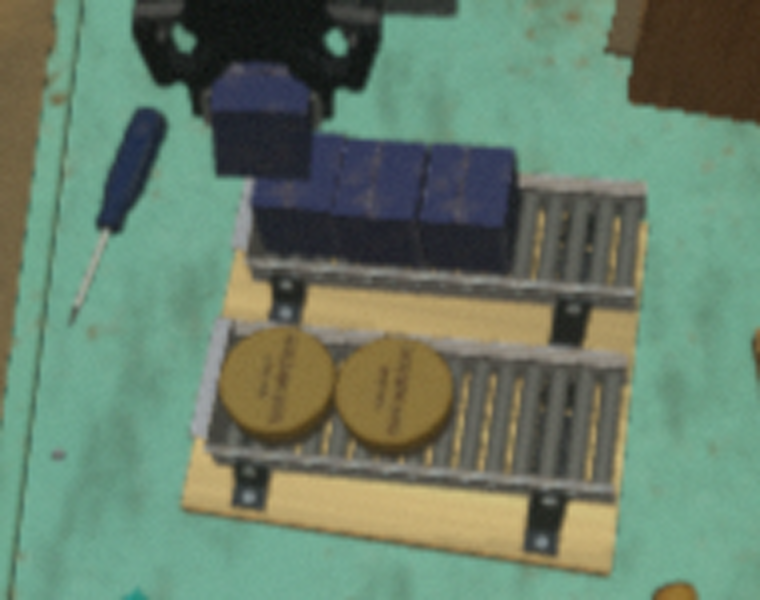

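The three boxes have rolled to the stop and close up. Now to the tray.

```bash
python3 -m crank '{"delta_pos":[[-0.001,0.02,0],[-0.001,0.04,0],[-0.001,0.04,0],[-0.001,0.04,0],[-0.001,0.04,0.01],[-0.001,0.04,0.01],[-0.001,0.04,0.01],[-0.001,0.04,0.01]],"twist":[0,0,0,0,0,0,0,0]}' >/dev/null; python3 go.py 459 343 130 -3.14;  python3 -m crank '{"delta_pos":[[0,0.012,0.015],[0,0.005,0.01],[0,0,0],[0,0,0],[0,0,0]],"twist":[0,0,0,0,0]}' >/dev/null
python3 go.py 459 343 130 -3.14
python3 - <<'E'
from h import *
snap('wrist','w5')
E
```

```text
t 6.2 pos [454.3 325.9 213.4] yaw -3.126 tilt 0.12 w 55.5 F [ 1.3 -0.3 -2. ] j [ 0.91  0.36 -0.28 -0.   -0.93 -0.9 ]
dist 85 twist 0.014 delta before twist [-5.  17.2 83.4] after twist [-4.8 17.3 83.4]
t 6.62 pos [455.  340.1 190.2] yaw -3.129 tilt 0.03 w 55.2 F [ 0.5  0.4 -1.1] j [ 0.93  0.4  -0.29  0.   -0.89 -0.91]
dist 60 twist 0.011 delta before twist [-4.   2.9 60.2] after twist [-4.   2.9 60.2]
```

View pics/w5.png

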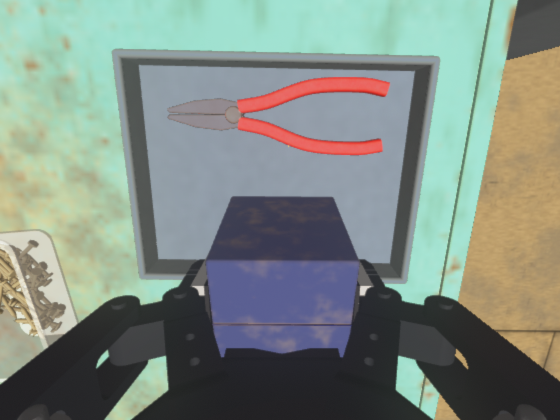

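The view shows the whole tray: rim corners (115,52), (437,60), (405,282), (146,278), with the pliers at v 78–155 and the lower half clear. I'll check those points.

```bash
python3 - <<'E'
from h import *
z=np.load('pics/w5.npz')
for u,v in ((115,52),(437,60),(405,282),(146,278)): print(onz('wrist',u,v,30,z['pos'],z['q']).round(0))
for u,v in ((383,153),(320,155),(240,135)): print('pliers',onz('wrist',u,v,10,z['pos'],z['q']).round(0))
P=cloud('wrist',z['d'],z['pos'],z['q']); print('floor',P[180:200,200:220,2].mean(),'bench',P[20:40,40:80,2].mean())
E
```

```text
[570. 226.  30.]
[349. 229.  30.]
[350. 400.  30.]
[568. 399.  30.]
pliers [373. 295.  10.]
pliers [424. 297.  10.]
pliers [489. 282.  10.]
floor 3.1764072730632607 bench 0.3774100462745199
```

```bash
python3 -m crank '{"delta_pos":[[-0.004,0.007,0.02],[0,0,0.02],[0,0,0.02],[0,0,0.014],[0,0,0.006],[0,0,0],[0,0,0]],"twist":[0,0,0,0,0,0,0]}' >/dev/null; python3 go.py 459 348 101 -3.14
```

```text
t 7.25 pos [459.4 348.1 111. ] yaw -3.129 tilt 0.1 w 55.4 F [-0.1 -0.6 -1.6] j [ 0.93  0.51 -0.34  0.   -0.72 -0.92]
dist 10 twist 0.011 delta before twist [ 0.4 -0.1 10. ] after twist [ 0.4 -0.1 10. ]
```

```bash
python3 -m crank '{"delta_pos":[[0,0,0.004],[0,0,0.003],[0,0,0.002],[0,0,0]],"twist":[0,0,0,0]}' >/dev/null; python3 go.py 459 348 101 -3.14; python3 -m crank '{"delta_pos":[[0,0,0.002],[0,0,0],[0,0,0]],"twist":[0,0,0]}' >/dev/null; python3 go.py 459 348 101 -3.14
```

```text
t 7.58 pos [458.6 348.1 100.9] yaw -3.129 tilt 0.01 w 55.3 F [-0.3  0.1 -1.8] j [ 0.93  0.52 -0.35 -0.   -0.7  -0.92]
dist 0 twist 0.011 delta before twist [-0.4 -0.1 -0.1] after twist [-0.4 -0.1 -0.1]
t 7.83 pos [458.8 348.3 100.4] yaw -3.128 tilt 0.03 w 55.4 F [-2.  -1.2  5.9] j [ 0.93  0.52 -0.35  0.   -0.69 -0.92]
dist 1 twist 0.012 delta before twist [-0.2 -0.3 -0.6] after twist [-0.2 -0.3 -0.6]
```

Contact at TCP z 100, as predicted. I'll release it there.

```bash
python3 -m crank '{"delta_pos":[[0,0,0.001],[0,0,0.0]],"twist":[0,0]}' | grep -A0 force;  python3 -m crank '{"delta_pos":[[0,0,0],[0,0,0],[0,0,0],[0,0,0],[0,0,0],[0,0,0]],"twist":[0,0,0,0,0,0]}' 1; python3 -m crank '{"delta_pos":[[0,0,-0.01],[0,0,-0.03],[0,0,-0.04],[0,0,-0.04],[0,0,-0.03],[0,0,0]],"twist":[0,0,0,0,0,0]}' | grep force
python3 - <<'E'
from h import *
snap('wrist','w6')
E
python3 go.py 469 -361 250 -1.57
```

```text
contact_force: [-3.8, -3.6, 11.0]
clock: 8.5
position: [458.7, 348.3, 97.7]
ee_rot: [-0.007, 1.0, -0.0, -0.0]
contact_force: [0.2, 0.0, -0.6]
gripper_width: 85.5
contact_force: [1.3, 0.7, 0.4]
t 9.05 pos [459.9 349.4 253. ] yaw -3.128 tilt 0.57 w 85.8 F [ 0.6  0.5 -0.8] j [ 0.93  0.34 -0.19  0.   -1.03 -0.92]
dist 710 twist -1.558 delta before twist [ 5.000e-01 -7.105e+02 -2.200e+00] after twist [710.4  -8.5  -2.2]
```

View pics/w6.png

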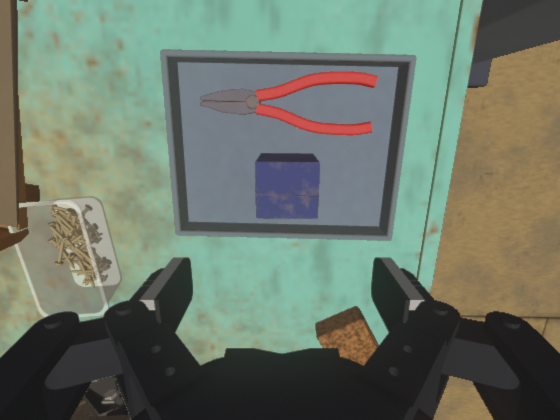

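Box 1 stands upright at (287,187) on the clear floor, with a gap to the pliers (v ≤ 137) and to the wall. Now across to the new box.

```bash
python3 -m crank '{"delta_pos":[[0,-0.02,0],[0,-0.04,0],[0,-0.04,0],[0,-0.04,0],[0,-0.04,0],[0,-0.04,0],[0,-0.04,0],[0,-0.04,0]],"twist":[0,0,0,0,0,0,0,0]}' >/dev/null; python3 -m crank '{"delta_pos":[[0,-0.04,0],[0,-0.04,0],[0,-0.04,0],[0,-0.04,0],[0,-0.04,0],[0,-0.04,0],[0,-0.04,0],[0,-0.02,0]],"twist":[0,0,0,0,0,0,0,0]}' >/dev/null;  python3 go.py 469 -361 250 -1.57; python3 -m crank '{"delta_pos":[[0,0,0],[0,0,0],[0,0,0],[0,0,0],[0,0,0],[0,0,0],[0,0,0]],"twist":[-0.12,-0.12,-0.12,-0.12,-0.12,-0.12,-0.12]}' >/dev/null;python3 -m crank '{"delta_pos":[[0,0,0],[0,0,0],[0,0,0],[0,0,0],[0,0,0],[0,0,0],[0,0,0]],"twist":[-0.12,-0.12,-0.12,-0.12,-0.12,-0.118,0]}' >/dev/null;  python3 go.py 469 -361 250 -1.57
```

```text
t 10.38 pos [ 465.6 -255.1  247. ] yaw -3.132 tilt 0.11 w 85.6 F [ 0.2 -0.7  0.2] j [-0.2   0.28 -0.31  0.   -0.99  0.2 ]
dist 106 twist -1.562 delta before twist [  -2.3 -106.    -3.1] after twist [106.   -3.3  -3.1]
t 11.55 pos [ 465.9 -251.5  247. ] yaw -1.569 tilt 0.13 w 85.2 F [-0.5  0.4 -0.5] j [-0.19  0.27 -0.31 -0.   -0.99  1.76]
dist 110 twist 0.001 delta before twist [109.5  -2.9  -3.1] after twist [109.5  -3.   -3.1]
```

```bash
python3 -m crank '{"delta_pos":[[0.035,0,0],[0.035,0,0],[0.035,0,0],[0.004,0,0],[0,0,0],[0,0,0]],"twist":[0,0,0,0,0,0]}' >/dev/null; python3 go.py 469 -361 250 -1.57
python3 - <<'E'
from h import *
snap('wrist','w7')
z=np.load('pics/w7.npz');im,d,pos,q=z['im'],z['d'],z['pos'],z['q'];P=cloud('wrist',d,pos,q)
hsv=cv2.cvtColor(im,cv2.COLOR_BGR2HSV)
m=((d>0)&(P[...,2]>54)&(P[...,2]<70)&(abs(P[...,0]-470)<70)&(abs(P[...,1]+361)<70)&(hsv[...,0]>105)&(hsv[...,0]<140)).astype(np.uint8)
m=cv2.morphologyEx(m,cv2.MORPH_OPEN,np.ones((5,5)))
c=max(cv2.findContours(m,0,2)[0],key=cv2.contourArea); r=cv2.minAreaRect(c)
bp=cv2.boxPoints(r); print(r,bp.round(0).tolist())
W=np.array([onz('wrist',u,v,62,pos,q) for u,v in bp]);print(W.round(1).tolist(),W.mean(0),np.median(P[m>0][:,2]))
r2=cv2.minAreaRect(P[m>0][:,:2].astype(np.float32));print(r2)
E
```

```text
t 12.05 pos [ 466.  -360.4  247.1] yaw -1.573 tilt 0.11 w 85.4 F [ 0.7 -0.9  0.3] j [-0.38  0.37 -0.16 -0.   -1.04  1.95]
dist 4 twist -0.003 delta before twist [ 0.6 -3.  -3. ] after twist [ 0.6 -3.  -3. ]
((282.5, 197.0), (58.0, 63.0), 90.0) [[251.0, 168.0], [314.0, 168.0], [314.0, 226.0], [251.0, 226.0]]
[[496.9, -334.5, 62.0], [496.8, -387.4, 62.0], [445.1, -388.7, 62.0], [445.3, -332.9, 62.0]] [ 471.04491711 -360.85491513   62.        ] 61.04106114277205
((470.5033264160156, -360.777099609375), (55.07863998413086, 51.626190185546875), 88.76664733886719)
```

View pics/w7.png

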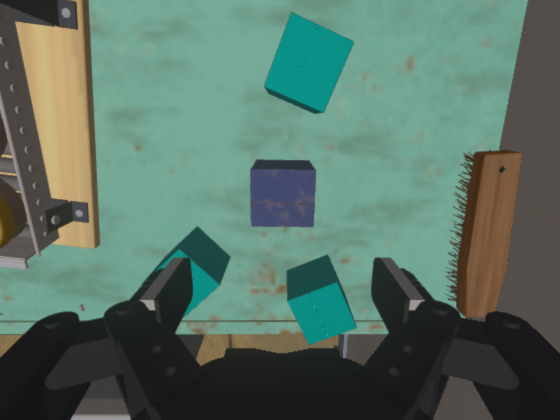

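The dark blue box is at (282,197), top face centre (470.5, -361, 62), 52 × 55 mm and square to the axes. That matches the description. The turquoise boxes are clear of the finger paths. Descending.

```bash
python3 -m crank '{"delta_pos":[[0.0006,-0.0045,0.03],[0,0,0.035],[0,0,0.035],[0,0,0.025],[0,0,0.015],[0,0,0.008],[0,0,0],[0,0,0]],"twist":[0,0,0,0,0,0,0,0]}' >/dev/null; python3 go.py 470.5 -361 94 -1.57
```

```text
t 12.77 pos [ 471.7 -360.8  100.6] yaw -1.569 tilt 0.05 w 85.4 F [-0.5 -0.3 -0.5] j [-0.38  0.55 -0.3   0.   -0.72  1.95]
dist 7 twist 0.001 delta before twist [0.2 1.2 6.6] after twist [0.2 1.2 6.6]
```

```bash
python3 -m crank '{"delta_pos":[[0,0.001,0.005],[0,0,0.001],[0,0,0]],"twist":[0,0,0]}' >/dev/null; python3 go.py 470.5 -361 94 -1.57;  python3 -m crank '{"delta_pos":[[0,0,0],[0,0,0],[0,0,0],[0,0,0],[0,0,0],[0,0,0]],"twist":[0,0,0,0,0,0]}' 0; python3 -m crank '{"delta_pos":[[0,0,-0.01],[0,0,-0.03],[0,0,-0.035],[0,0,-0.035],[0,0,-0.035],[0,0,-0.035],[0,0,-0.02],[0,0,0]],"twist":[0,0,0,0,0,0,0,0]}'
python3 - <<'E'
from h import *
snap('wrist','w8');snap('top','t8')
E
python3 go.py 635 2 300 -1.696
```

```text
t 13.02 pos [ 470.2 -361.3   94.6] yaw -1.571 tilt 0.07 w 85.4 F [ 0.6 -0.9  0. ] j [-0.38  0.55 -0.31 -0.   -0.7   1.95]
dist 1 twist -0.001 delta before twist [-0.3 -0.3  0.6] after twist [-0.3 -0.3  0.6]
clock: 13.52
position: [470.5, -361.5, 94.5]
ee_rot: [0.707, -0.707, 0.001, -0.0]
contact_force: [0.8, -0.6, 4.5]
gripper_width: 55.2
clock: 14.18
position: [471.2, -362.1, 299.8]
ee_rot: [0.707, -0.707, 0.005, -0.001]
contact_force: [0.3, 0.3, -1.9]
gripper_width: 55.1
t 14.28 pos [ 469.4 -360.8  293.6] yaw -1.571 tilt 0.08 w 55.4 F [-0.2  0.1 -3.3] j [-0.38  0.34 -0.09 -0.   -1.14  1.95]
dist 399 twist 0.125 delta before twist [-362.8 -165.5   -5.9] after twist [-380.6 -119.    -5.9]
```

View pics/w8.png

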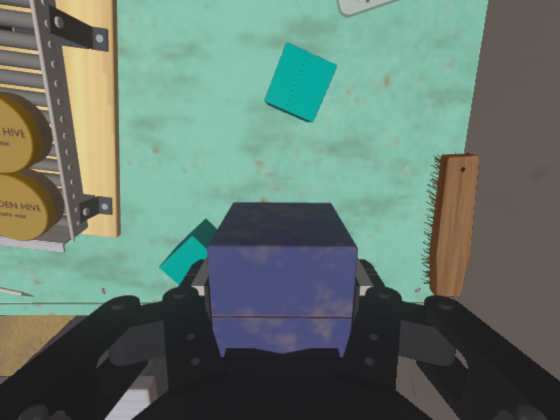

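View pics/t8.png

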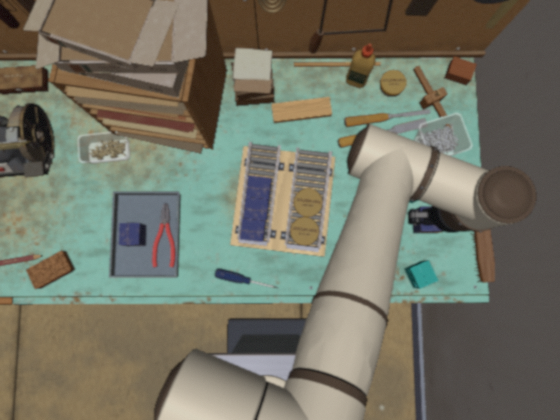

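The box is gripped and lifted. In the top view the arm's forearm lies to the left of the tool, at (375,150), so I'll check its height and offset against the rack before going to the lane's back.

```bash
python3 - <<'E'
from h import *
z=np.load('pics/t8.npz');P8=cloud('top',z['d']); z0=np.load('pics/top0.npz');P0=cloud('top',z0['d'])
dz=(P8[...,2]-P0[...,2]>60)&(z['d']>0)
for u,v in ((505,195),(480,195),(450,190),(420,170),(375,150),(390,180),(360,240),(340,310),(430,217)):
    print((u,v),P8[v,u].round(0))
s=arm.read_state()
j=s['joints'];pos=s['position']
th=j[0];f=np.array([np.cos(th),np.sin(th)]);l=np.array([-f[1],f[0]])
print('TCP fwd,lat in arm plane',pos[:2]@f,pos[:2]@l)
q=P8[dz];a=q[:,:2]@f;b=q[:,:2]@l
for lo in range(0,800,80):
    m=(a>lo)&(a<lo+80)&(abs(b)<400)
    if m.sum()>5: print(lo,'lat',np.percentile(b[m],[2,50,98]).round(0),'z',np.percentile(q[m,2],[2,50,98]).round(0),m.sum())
# rack
ok=(z0['d']>0)
zs=np.load('pics/scene0.npz');Ps=cloud('scene',zs['d'])
for P,n in((P0,'top'),(Ps,'scene')):
  for zl,zh in ((20,100),(100,200),(200,300),(300,400),(400,600)):
    m=(P[...,2]>zl)&(P[...,2]<zh)&(P[...,0]>560)&(P[...,0]<800)&(P[...,1]>50)&(P[...,1]<420)
    q=P[m]
    if len(q)>10: print(n,zl,'minx',np.percentile(q[:,0],1).round(),'miny',np.percentile(q[:,1],1).round(), 'min(x+y dir)',q[np.argmin(q[:,1]+.5*q[:,0])].round())
E
```

```text
(505, 195) [ 466. -353.  583.]
(480, 195) [ 467. -323.  574.]
(450, 190) [ 478. -287.  556.]
(420, 170) [ 506. -243.  563.]
(375, 150) [ 536. -179.  563.]
(390, 180) [ 487. -193.  585.]
(360, 240) [ 401. -142.  627.]
(340, 310) [ 317. -108.  675.]
(430, 217) [ 463. -325.  350.]
TCP fwd,lat in arm plane 570.1540657438192 -159.52114320139913
160 lat [ -8. 106. 164.] z [694. 729. 746.] 8027
240 lat [-40.   7.  45.] z [657. 694. 718.] 6420
320 lat [-40.   7.  45.] z [622. 659. 683.] 4885
400 lat [-35.   6.  40.] z [583. 618. 644.] 3348
480 lat [-182.  -75.   56.] z [263. 560. 599.] 7705
560 lat [-192.  -79.   61.] z [364. 562. 584.] 5095
top 20 minx 566.0 miny 118.0 min(x+y dir) [562.  52.  81.]
top 100 minx 677.0 miny 61.0 min(x+y dir) [792.  52. 162.]
top 200 minx 681.0 miny 118.0 min(x+y dir) [682. 135. 239.]
top 300 minx 683.0 miny 120.0 min(x+y dir) [682. 135. 361.]
top 400 minx 695.0 miny 87.0 min(x+y dir) [716.  85. 495.]
scene 20 minx 565.0 miny 116.0 min(x+y dir) [683. 133.  86.]
scene 100 minx 677.0 miny 61.0 min(x+y dir) [790.  51. 164.]
scene 200 minx 680.0 miny 116.0 min(x+y dir) [683. 133. 282.]
scene 300 minx 682.0 miny 116.0 min(x+y dir) [684. 131. 361.]
scene 400 minx 693.0 miny 84.0 min(x+y dir) [718.  80. 496.]
```

```bash
python3 - <<'E'
from h import *
# compare arm extents in arm frame from t8 (top), and scene s3
j={'t8':(-0.38,569.9,-160,293.6),'s3':(0.42,None,None,253.9)}
z0={n:cloud(n,np.load(f'pics/{n}0.npz')['d']) for n in('top','scene')}
for fn,n,th,zt in (('t8','top',-.381,293.6),('t3','top',.419,254),('s3','scene',.419,254),('s4','scene',.419,254)):
    z=np.load(f'pics/{fn}.npz');P=cloud(n,z['d']);f=np.array([np.cos(th),np.sin(th)]);l=np.array([-f[1],f[0]])
    pos=z['pos'];F=pos[:2]@f
    m=(z['d']>0)&(P[...,2]-z0[n][...,2]>60)&(P[...,2]>330)
    q=P[m];a=q[:,:2]@f-F;b=q[:,:2]@l;h=q[:,2]-pos[2]
    for lo,hi in ((-60,-30),(-30,0),(0,30),(30,60),(60,90)):
        k=(b>lo)&(b<hi)&(a>-120)
        if k.sum()>20: print(fn,'lat',lo,'a max',np.percentile(a[k],[95,99]).round(0),'h of far pts',np.percentile(h[k&(a>20)],[3,50,97]).round(0) if (k&(a>20)).sum()>5 else '')
E
```

```text
t8 lat -60 a max [28. 36.] h of far pts [244. 257. 263.]
t8 lat -30 a max [24. 33.] h of far pts [245. 256. 262.]
t8 lat 0 a max [22. 33.] h of far pts [245. 257. 262.]
t8 lat 30 a max [26. 34.] h of far pts [239. 255. 262.]
t8 lat 60 a max [18. 23.] h of far pts 
t3 lat -60 a max [31. 39.] h of far pts [237. 256. 264.]
t3 lat -30 a max [27. 37.] h of far pts [240. 255. 262.]
t3 lat 0 a max [30. 38.] h of far pts [241. 255. 262.]
t3 lat 30 a max [34. 39.] h of far pts [240. 256. 262.]
s3 lat -60 a max [19. 36.] h of far pts [228. 256. 264.]
s3 lat -30 a max [26. 34.] h of far pts [245. 256. 263.]
s3 lat 0 a max [35. 38.] h of far pts [242. 256. 262.]
s4 lat -60 a max [21. 37.] h of far pts [230. 255. 264.]
s4 lat -30 a max [26. 34.] h of far pts [244. 257. 262.]
s4 lat 0 a max [35. 37.] h of far pts [245. 256. 263.]
```

Wrist clearance to the rack at the planned placing pose works out to about 40 mm, and the rack corner is at (682,133). First a waypoint over the lane, to see the rails and the free rollers.

```bash
python3 -m crank '{"delta_pos":[[0,0,0],[0,0,0],[0,0,0]],"twist":[0.063,0.062,0]}' >/dev/null; python3 go.py 550 12 290 -1.696
```

```text
t 14.53 pos [ 468.9 -360.6  290.9] yaw -1.697 tilt 0.35 w 55.1 F [ 0.3 -1.1 -3.5] j [-0.38  0.34 -0.09 -0.   -1.14  1.83]
dist 381 twist -0.001 delta before twist [-379.9  -33.5    1.6] after twist [-379.8  -33.9    1.6]
```

```bash
python3 -m crank '{"delta_pos":[[-0.02,-0.002,0],[-0.036,-0.003,0],[-0.036,-0.003,0],[-0.036,-0.003,0],[-0.036,-0.003,0],[-0.036,-0.003,0],[-0.036,-0.003,0],[-0.036,-0.003,0]],"twist":[0,0,0,0,0,0,0,0]}' >/dev/null;  python3 -m crank '{"delta_pos":[[-0.036,-0.003,0],[-0.036,-0.003,0],[-0.02,-0.003,0],[-0.015,-0.001,0],[0,0,0],[0,0,0]],"twist":[0,0,0,0,0,0]}' >/dev/null; 
python3 - <<'E'
from h import *
snap('wrist','w9')
E
python3 go.py 633.7 2.7 190 -1.696
```

```text
t 15.75 pos [549.3  10.5 292.4] yaw -1.694 tilt 0.2 w 55.3 F [ 0.4 -0.3 -1.9] j [ 0.31  0.27 -0.2  -0.   -1.11  1.13]
dist 133 twist 0.002 delta before twist [ -2.8 -85.1 102.1] after twist [ -2.9 -85.1 102.1]
```

View pics/w9.png

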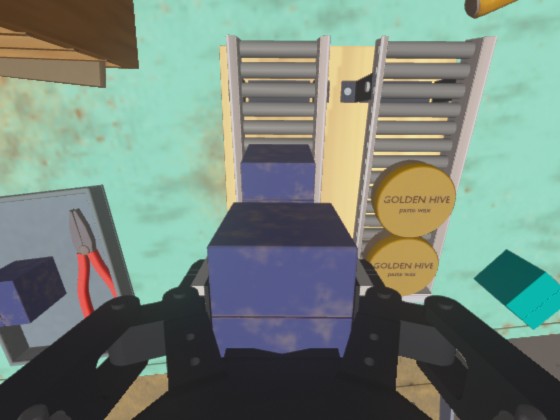

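The view shows the free rollers at v 45–140 between the rails (u 229–330), and the last row box's rear top edge at about v 145–150. Computing the lane centre line here.

```bash
python3 - <<'E'
from h import *
z=np.load('pics/w9.npz');im,d,pos,q=z['im'],z['d'],z['pos'],z['q'];P=cloud('wrist',d,pos,q)
o=np.array([444.1,26.5,53.7]);D=np.array([.982,-.1235,.1395]);N=np.array([-.1384,.0174,.990]);Y=np.cross(N,D)
Q=(P-o)@np.c_[D,Y,N]
a,b,h=Q[...,0],Q[...,1],Q[...,2]
for v in (50,70,90,110,130):
    r=(abs(b[v])<55)&(d[v]>0)&(h[v]>7)&(h[v]<20); u=np.where(r)[0]
    ro=(abs(b[v])<25)&(d[v]>0)
    L=u[b[v,u]>0];Rr=u[b[v,u]<0]
    print(v,'a',a[v,280].round(),'left rail b',b[v,L].min().round(1),b[v,L].max().round(1),'right',b[v,Rr].min().round(1),b[v,Rr].max().round(1),'roller h max',np.percentile(h[v,ro],95).round(1))
m=(h>50)&(h<70)&(abs(b)<35)&(a>60)&(d>0)&(np.arange(420)[:,None]<200)
print('row rear top: a max',np.percentile(a[m],[95,99]),'h',np.median(h[m]),'b',np.percentile(b[m],[1,50,99]))
mm=(abs(b)<25)&(a>165)&(a<250)&(d>0);print('roller top h',np.percentile(h[mm],[50,90,95,99]))
mm=(abs(b)<45)&(a>200)&(a<300)&(h>-15)&(h<16)&(d>0);print('a max',np.percentile(a[mm],[99,99.8]))
E
```

```text
50 a 232.0 left rail b 35.8 40.8 right -39.1 -32.6 roller h max 0.2
70 a 218.0 left rail b 36.6 41.1 right -39.4 -33.2 roller h max 0.4
90 a 202.0 left rail b 36.0 41.3 right -38.5 -34.2 roller h max 0.2
110 a 185.0 left rail b 35.2 40.7 right -38.8 -34.1 roller h max 0.2
130 a 168.0 left rail b 36.3 40.9 right -39.1 -34.1 roller h max -0.2
row rear top: a max [155.71667341 155.94670874] h 61.24119158250981 b [-26.27345473   1.31988036  28.24496201]
roller top h [-2.24653876 -0.59470852 -0.25035877  0.28567188]
a max [241.18224934 242.20074643]
```

```bash
python3 go.py 634.7 3.5 200 -1.696; python3 -m crank '{"delta_pos":[[-0.0015,-0.02,0],[-0.0015,-0.025,0],[-0.001,-0.025,0.01],[0,-0.015,0.015],[0,0,0.015],[0,0,0.015],[0,0,0],[0,0,0]],"twist":[0,0,0,0,0,0,0,0]}' >/dev/null; python3 go.py 634.7 3.5 184 -1.696
python3 - <<'E'
from h import *
im,d=snap('scene','s10');cv2.imwrite('pics/s10c.png',cv2.resize(im[60:290,190:470],None,fx=2.8,fy=2.6,interpolation=cv2.INTER_CUBIC)); snap('top','t10')
E
```

```text
t 15.75 pos [549.3  10.5 292.4] yaw -1.694 tilt 0.2 w 55.3 F [ 0.4 -0.3 -1.9] j [ 0.31  0.27 -0.2  -0.   -1.11  1.13]
dist 126 twist 0.002 delta before twist [ -3.7 -85.9  92.1] after twist [ -3.9 -85.9  92.1]
t 16.42 pos [634.1   2.7 237.6] yaw -1.697 tilt 0.21 w 55.4 F [-0.7 -0.7 -2. ] j [ 0.26  0.45 -0.06  0.   -1.06  1.19]
dist 54 twist -0.001 delta before twist [-1.  -0.7 53.6] after twist [-1.  -0.7 53.6]
```

View pics/s10c.png

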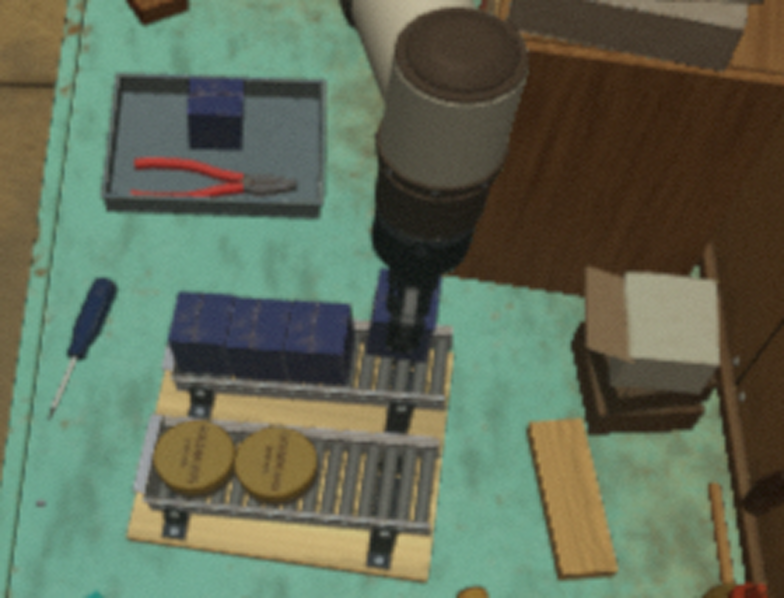

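View pics/t10.png

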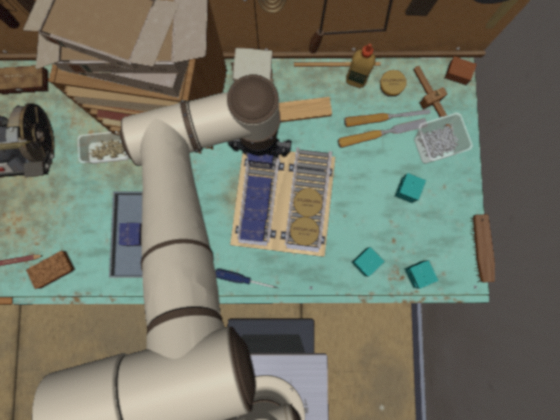

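The held box is over the free rollers behind the row. I'll check the forearm's clearance to the rack before descending.

```bash
python3 - <<'E'
from h import *
from scipy.spatial import cKDTree
P0=cloud('top',np.load('pics/top0.npz')['d']);z=np.load('pics/t10.npz');P=cloud('top',z['d'])
m=(P[...,2]-P0[...,2]>40)&(z['d']>0)&(P[...,0]>500)
q=P[m];print(np.percentile(q,[1,99],axis=0).round(0))
for lo in range(0,280,40):
    k=(q[:,1]>lo)&(q[:,1]<lo+40)
    if k.sum(): print(lo,'arm x max',np.percentile(q[k,0],99.5).round(),'z there',np.median(q[k][q[k,0]>np.percentile(q[k,0],97)][:,2]).round())
Ps=cloud('scene',np.load('pics/scene0.npz')['d'])
r=np.r_[P0[(P0[...,2]>180)&(P0[...,0]>660)&(P0[...,0]<860)&(P0[...,1]>70)],Ps[(Ps[...,2]>180)&(Ps[...,0]>660)&(Ps[...,0]<860)&(Ps[...,1]>70)&(Ps[...,1]<450)]]
q2=q.copy();q2[:,2]-=0
for sh in (0,55,100,150,200):
    t=q.copy();t[:,2]-=sh; print('min dist arm-top pts shifted down',sh,cKDTree(r).query(t)[0].min().round(0))
E
```

```text
[[504. -50. 203.]
 [666. 211. 558.]]
0 arm x max 673.0 z there 517.0
40 arm x max 655.0 z there 488.0
80 arm x max 645.0 z there 490.0
120 arm x max 635.0 z there 491.0
160 arm x max 626.0 z there 489.0
200 arm x max 618.0 z there 487.0
min dist arm-top pts shifted down 0 65.0
min dist arm-top pts shifted down 55 53.0
min dist arm-top pts shifted down 100 41.0
min dist arm-top pts shifted down 150 40.0
min dist arm-top pts shifted down 200 41.0
```

Clearance is at least 40 mm at every height. Descending.

```bash
python3 -m crank '{"delta_pos":[[-0.001,0,0.015],[0,0,0.012],[0,0,0.01],[0,0,0.008],[0,0,0.004],[0,0,0],[0,0,0]],"twist":[0,0,0,0,0,0,0]}' >/dev/null; python3 go.py 634.7 3.5 180 -1.696
```

```text
t 17.1 pos [635.2   5.  190.4] yaw -1.695 tilt 0.04 w 55.3 F [-0.2  0.2 -1.8] j [ 0.26  0.5  -0.11  0.   -0.96  1.18]
dist 10 twist 0.001 delta before twist [ 1.5  0.3 10.4] after twist [ 1.5  0.3 10.4]
```

```bash
python3 -m crank '{"delta_pos":[[0.0014,0,0.004],[0,0,0.003],[0,0,0.0015],[0,0,0]],"twist":[0,0,0,0]}' >/dev/null; python3 go.py 634.7 3.5 180 -1.696;python3 -m crank '{"delta_pos":[[0,0,0.002],[0,0,0]],"twist":[0,0]}' >/dev/null; python3 go.py 634.7 3.5 180 -1.696
```

```text
t 17.43 pos [634.5   3.6 181. ] yaw -1.696 tilt 0.04 w 55.4 F [ 1.   0.3 -2.7] j [ 0.26  0.51 -0.12 -0.   -0.94  1.19]
dist 1 twist 0.0 delta before twist [ 0.1 -0.2  1. ] after twist [ 0.1 -0.2  1. ]
t 17.6 pos [634.7   3.6 179.1] yaw -1.696 tilt 0.02 w 55.3 F [-0.5  0.  -1.8] j [ 0.26  0.51 -0.13 -0.   -0.94  1.19]
dist 1 twist 0.0 delta before twist [ 0.1 -0.  -0.9] after twist [ 0.1 -0.  -0.9]
```

```bash
python3 -m crank '{"delta_pos":[[0,0,0.0015],[0,0,0]],"twist":[0,0]}' >/dev/null; python3 go.py 634.7 3.5 178 -1.696;python3 -m crank '{"delta_pos":[[0,0,0.001],[0,0,0]],"twist":[0,0]}' >/dev/null; python3 go.py 634.7 3.5 178 -1.696
```

```text
t 17.77 pos [635.5   3.6 179. ] yaw -1.695 tilt 0.14 w 55.3 F [ 0.1 -1.1  1.5] j [ 0.26  0.51 -0.13  0.   -0.93  1.19]
dist 1 twist 0.001 delta before twist [0.2 0.8 1. ] after twist [0.2 0.8 1. ]
t 17.93 pos [635.9   3.5 178.8] yaw -1.695 tilt 0.23 w 55.3 F [-0.6 -1.7  4.8] j [ 0.26  0.51 -0.13  0.   -0.93  1.19]
dist 2 twist 0.001 delta before twist [0.1 1.2 0.8] after twist [0.1 1.2 0.8]
```

Contact at z 179, as predicted. Releasing.

```bash
python3 -m crank '{"delta_pos":[[0,0,0],[0,0,0],[0,0,0],[0,0,0],[0,0,0],[0,0,0],[0,0,0]],"twist":[0,0,0,0,0,0,0]}' 1; python3 -m crank '{"delta_pos":[[0,0,-0.01],[0,0,-0.025],[0,0,-0.035],[0,0,-0.035],[0,0,-0.02],[0,0,0]],"twist":[0,0,0,0,0,0]}'
python3 - <<'E'
from h import *
im,d=snap('scene','s11');cv2.imwrite('pics/s11c.png',cv2.resize(im[60:290,190:470],None,fx=2.8,fy=2.6,interpolation=cv2.INTER_CUBIC)); snap('wrist','w11')
E
```

```text
clock: 18.52
position: [634.7, 3.7, 176.8]
ee_rot: [-0.662, 0.75, 0.0, -0.0]
contact_force: [-0.1, -0.1, 0.8]
gripper_width: 85.3
clock: 19.02
position: [636.8, 3.6, 309.5]
ee_rot: [-0.662, 0.75, -0.004, 0.005]
contact_force: [1.2, 1.3, 1.0]
gripper_width: 85.6
```

View pics/s11c.png

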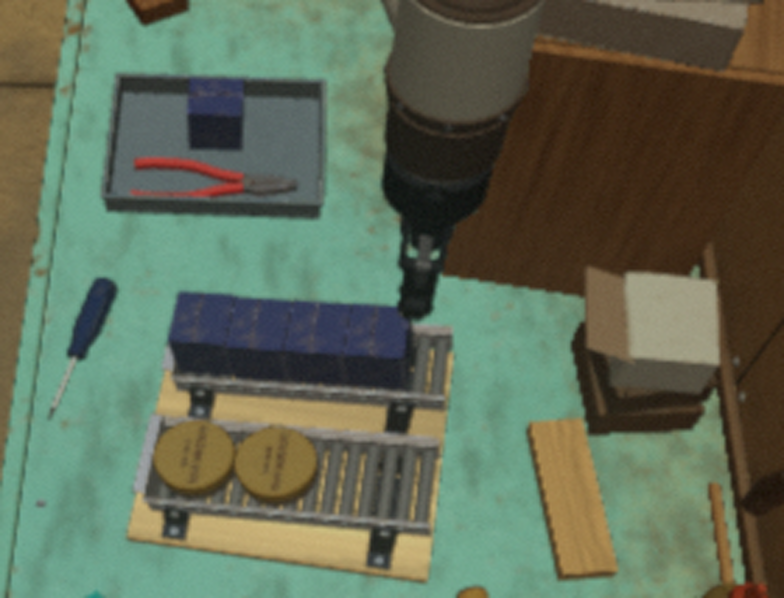

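View pics/w11.png

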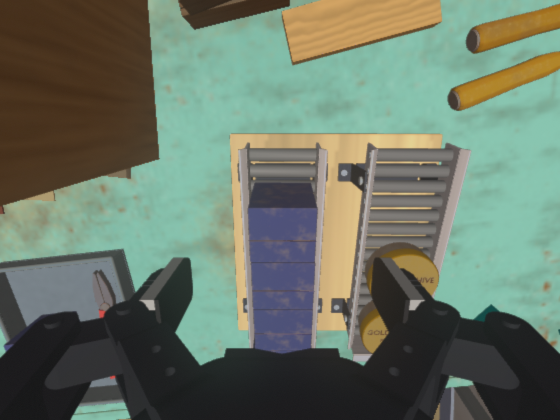

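The new box rolled down against the row and all four stand upright. I'll back off and check with numbers.

```bash
python3 -m crank '{"delta_pos":[[0,0.02,0],[0,0.03,0],[0,0.03,0],[0,0.03,0],[0,0.02,0],[0,0.01,0],[0,0,0],[0,0,0]],"twist":[0,0,0,0,0,0,0,0]}' | head -2
python3 - <<'E'
from h import *
im,d,_=*snap('wrist','w12'),0
z=np.load('pics/w12.npz');P=cloud('wrist',z['d'],z['pos'],z['q'])
o=np.array([444.1,26.5,53.7]);D=np.array([.982,-.1235,.1395]);N=np.array([-.1384,.0174,.990]);Y=np.cross(N,D)
Pt={'wrist':P}
im,d=snap('scene','s12');Pt['scene']=cloud('scene',d);im,d=snap('top','t12');Pt['top']=cloud('top',d)
for n,P in Pt.items():
    Q=(P-o)@np.c_[D,Y,N];a,b,h=Q[...,0],Q[...,1],Q[...,2]
    m=(h>50)&(h<72)&(abs(b)<40)&(a>-20)&(a<240)
    print(n,'row a',np.percentile(a[m],[.5,99.5]).round(1),'b',np.percentile(b[m],[1,99]).round(1),'h',np.percentile(h[m],[2,50,98]).round(1), [np.median(h[m&(a>k*52-2)&(a<k*52+50)]).round(1) for k in range(4)])
    m=(P[...,0]>400)&(P[...,0]<520)&(P[...,1]>300)&(P[...,1]<390)&(P[...,2]>55)&(P[...,2]<80)
    if m.sum()>50: print('  tray box',cv2.minAreaRect(P[m][:,:2].astype(np.float32)),np.median(P[m][:,2]))
E
```

```text
clock: 19.78
position: [496.2, 21.2, 301.8]
wrist row a [  2.7 206.8] b [-26.1  28.8] h [59.8 61.3 62.6] [np.float64(61.4), np.float64(61.3), np.float64(61.3), np.float64(61.2)]
  tray box ((459.12322998046875, 332.182861328125), (35.05549621582031, 56.1848258972168), 89.7532958984375) 63.71533770432984
scene row a [ -0.3 206.4] b [-29.6  27.3] h [51.9 62.2 66.4] [np.float64(62.1), np.float64(62.3), np.float64(62.2), np.float64(62.2)]
top row a [  0.4 207.1] b [-27.8  29.1] h [57.  62.1 66.3] [np.float64(62.1), np.float64(62.1), np.float64(59.7), np.float64(62.2)]
```

View pics/t12.png

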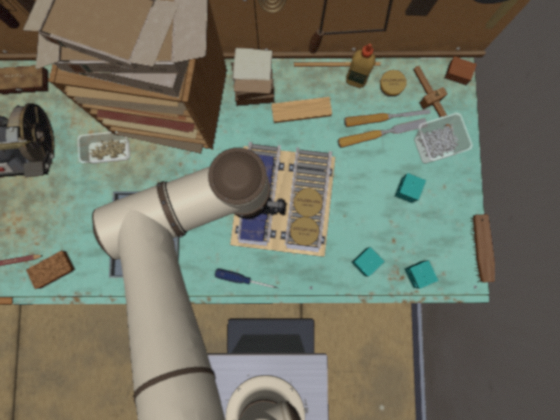

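View pics/w12.png

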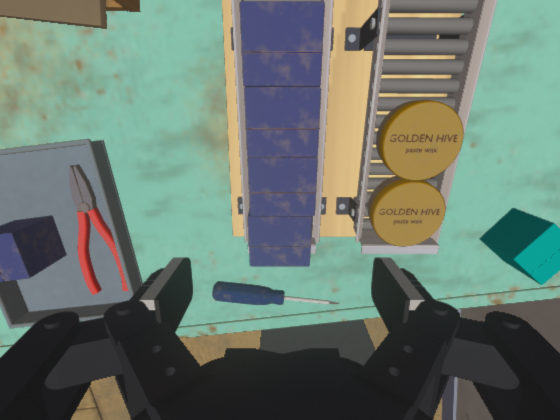

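The row measures about 207 mm from the stop, the same as the original 206–208. All four tops are 61–62 mm above the rollers, the tins and pliers are in place, and the hand is clear. Handing in.

```bash
python3 -c "
from bench import job_done, arm
print(job_done()); print(arm.read_state()['clock'])"
```

```text
the job is handed in; nothing more can be done
None
the job is handed in; nothing more can be done
```

The job is done and handed in at about 20 s. The oldest box stands in the job tray and the new box is loaded at the back of its lane.

- **Oldest box:** I lifted box 1 square to the rollers, and the other three rolled down to the stop by themselves. It stands upright on the clear floor of the tray. Its top was measured at z ≈ 64 mm, as expected, and the pictures show it well clear of the pliers and the walls.
- **New box:** I took the dark blue box from the bench, not the turquoise ones, set it on the free rollers behind the row and let go. It rolled down against the others.
- **Last checks:**
  - The four boxes make a row about 207 mm long against the stop; four boxes close up should measure 208 mm.
  - Their tops are 61–62 mm above the rollers, so all stand upright.
  - In the top camera the third box read 59.7 mm, with the hand partly in that view. The wrist and scene cameras gave 61.3 and 62.2 mm for it.
  - The tins, pliers, screwdriver and turquoise boxes show no movement in the pictures.
- **Forces and clearance:** the highest contact force I read was about 12 N, when setting the box in the tray. By the depth readings the arm stayed about 40 mm or more from the rack.

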